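# Hold the check slide flush on the photometer's tilted port

## Task

Verify the filter photometer: first turn its filter wheel until the pointer of the grip bar stands at the index mark in front of the wheel and clicks in there, and let go of it. Then take the check slide out of its dock by the fin on its back, tilt it to match the sloped port plate of the measuring head, centre it on the plate with its long side along the plate's, and press it flush so that the sprung plate goes in most of the way. Finish still gripping the slide and holding it pressed there for the reading; leave the other things standing where they are.

Things in the scene. Friction and masses are not known exactly. Their poses are not given: they have to be found in the camera images.
- photometer: Bench filter photometer, white and grey, fixed, 170 mm deep (x) by 230 mm wide (y). Origin under its base centre; x points to its back. Left half: lamp housing, deck 66 mm high, with the filter wheel. Right half: the tilting measuring head, behind it a sloped display (not used), at most 90 mm high. Index mark: small dark block on the deck at the wheel's front rim.
- filter_wheel (a joint): Angle of the filter wheel (rad), counterclockwise from above positive; 0: pointer at the index mark. A click stop every 30 degrees pulls it the last few degrees into a station; it takes up to about 0.1 N m to turn. It starts one or two stations counterclockwise of the mark, so it is turned clockwise.
- wheel_grip (a point): Point on the wheel's axis in its grip bar, 36 mm above the deck, 4.5 mm below the bar's top; turns with the wheel. Wheel: black disc, 96 mm across, with twelve small round filters. Grip bar across its centre: 13 mm thick (this point's y), about 48 mm long (x), 25 mm high above the hub; its pointed end with a white line on top, the pointer, is at -x.
- port_face (a point): Centre of the upper face of the sprung port plate on the measuring head; moves with the plate. z: outward normal; y: along the plate's long side; x: up the slope. Bare aluminium plate, 52 mm (x) by 92 mm (y), with a round 26 mm window in the middle; it faces up and towards the robot. The lamp housing's wall is 53 mm to the left of this point and rises to 66 mm.
- head_tilt (a joint): Slope of the port plate from the level (rad), growing as it leans towards the robot; x of the photometer and the slope give the plate's direction. It starts anywhere from 0.20 to 0.40 and is clamped tight: it does not give under a push by hand.
- port_plate (a joint): How far the sprung port plate is pushed in along its normal in m: 0 free, 0.004 at its stop. It needs about 2 N to start and 8 N at the stop.
- slide_dock: Low grey open tray, 56 mm (x) by 92 mm (y), 10 mm high, walls 5 mm, floor 5 mm thick, fixed; the check slide lies in it with 3 mm of play all round. Origin under its centre. It may stand to the right or to the left of the photometer.
- check_slide: Check slide, about 70 g: flat dark metal plate, 40 mm (x) by 76 mm (y) by 5 mm, with glass inserts; on its back in the centre a black upright grip fin, 28 mm long (x), 14 mm thick (y), top 33.5 mm above the underside. Origin: centre of the underside, the face that goes on the port; z up the fin. Grip the fin across its 14 mm. Either way round is right.
- petri_dish: covered round dish, 91 mm across, 13 mm high, origin under its centre; a bystander, leave it alone
- specimen_cup: screw-top specimen cup, 58 mm across, 64 mm high, origin under its centre; a bystander, leave it alone
- bottle_oil: small brown glass dropper bottle with a black cap, 26 mm across, 62 mm high, origin under its centre; a bystander, leave it alone
- tally_counter: round white hand tally, about 52 mm across, 22 mm high, origin under its centre; a bystander, leave it alone
Things that resemble listed ones, but are neither listed nor needed, are in the scene too. Of the things like the check_slide, leave any that is turquoise; of the rest the larger one is meant.

How it is judged (in metres and radians):
On the way, in this order (a step that is already met when the one before it is completed fails the run):
1. the filter wheel has clicked in with its pointer at the index mark and has been let go (value of joint filter_wheel between -0.06 and 0.06 rad and velocity of joint filter_wheel between -0.05 and 0.05 rad/s and contact force between the fingers and photometer below 0.1 N), for 0.2 s.
2. the check slide has been lifted out of its dock (z of check_slide in the frame of slide_dock above 0.04 m and contact force between the fingers and check_slide above 1 N), for 0.1 s.
At the end, for the whole second after the job is handed in: Wheel in its click stop at the index mark (0.06 rad). Fingers still grip the check slide and press it on the port plate: flush (0.05 rad, 1.5 mm), centred within 8 mm each way, long side along the plate's (0.12 rad), plate pushed in more than 2 mm, all at rest (value of joint filter_wheel between -0.06 and 0.06 rad and value of joint port_plate above 0.002 m and angle between the z axis of check_slide and the z axis of port_face, either way round below 0.05 rad and angle between the y axis of check_slide and the y axis of port_face, either way round below 0.12 rad and x of check_slide in the frame of port_face between -0.008 and 0.008 m and y of check_slide in the frame of port_face between -0.008 and 0.008 m and z of check_slide in the frame of port_face between -0.0015 and 0.0015 m and contact force between the fingers and check_slide above 1 N and contact force between check_slide and photometer above 1.5 N and linear speed of check_slide below 0.01 m/s); the arm keeps its last pose, push and grip.
It fails at once if a bystander (dish, cup, bottle or tally) was moved by more than 3 cm (distance of any of petri_dish, specimen_cup, bottle_oil, tally_counter from where it was at the start of the episode above 0.03 m).
It also fails if it takes over 54 s, if anything falls off the work surface, if the arm or the gripper's body presses on something with over 40 N, if the wrist force passes 120 N, or if a joint passes its speed limit or range.

## Robot

A 7-joint arm with a two-finger parallel gripper is mounted at the origin on a cart in front of the work surface, level with it; the furniture and walls round the work are solid. World frame = base frame: x ahead of the robot, y to its left, z up, the work surface at z = 0. Lengths are in mm, angles in rad, forces in N, time in s.
With the tool pointing down it reaches from about 400 to 875 mm from the base axis. Payload 6.5 kg.
Tool frame: the origin (TCP) lies where the fingers leave the gripper's body, on its centre line; the fingertips stand 73 mm ahead of it and the grasp point (between the pads) lies 54 mm ahead of it; z points along the fingers, y is the line along which they close (so a half turn about z gives the same grasp; the last joint's range is limited). The gripper opens to 85 mm and grips with 20 to 120 N. Pads are 22 mm wide; open, the fingers measure 114 mm over their backs; the gripper's body (76 mm by 85 mm) begins 54 mm behind the grasp point. The pads swing forward as they close: fully open they stand 13 mm farther back than shut.
Start: joints at [-1.352, 0.536, -0.004, 1.538, 0.003, 1.067, -0.071], TCP at [182.621, 623.811, 303.89] pointing down, gripper open.
Joint ranges: [-2.7, 2.7], [-0.37, 2.16], [-1.27, 1.26], [0.24, 2.4], [-1.31, 4.45], [0.19, 1.91], [-2.76, 2.76]. Speed limits (rad/s): [2.39, 2.39, 3.14, 3.14, 3.14, 3.14, 3.14].

## Interface

Orientations are given as a rotation vector (axis times angle).
In Python, from station import * gives the robot as it stands.
- The arm moves only by the shell command python3 -m creep 'ROWS'. ROWS is a JSON object whose one key "series" holds a list of rows, each a list of 7 numbers: the shift along the world's x, y, z in cm, then the turn, a rotation vector about the world's x, y, z in degrees, then the closure, from 0 (fully open) to 1 (shut). A call has 1 to 20 rows; each row is the pose to reach, as a shift and turn from the pose commanded when the call began; what a row does not reach only later rows make up. A row lasts 1/8 s, in which the tool goes at most 62.5 mm and 10.7 degrees, less where a joint would pass 70% of its speed; a pose out of reach is approached as far as the arm can. A call with a gripper value outside its range is refused whole. The fingers move at their own pace and stop on an object; the grip force is fixed at half the most. Time passes only in rows, so rows that repeat a pose let the fingers close. It gives the time, the measured TCP pose, the force, the opening and the grip force at its end, in the units of the state.
- sense(): the state, without advancing time (a new reading comes with each control period).
- get_image(name): name is "scene" or "top"; returns a dict with "pixels" (384x512x3 uint8, blue, green, red), "z_map" (384x512 float32, mm along the optical axis (not along the pixel's ray), 0 where there is no reading), "fx", "fy", "cx", "cy" (pixels), "distortion" ([k1, k2, p1, p2, k3] as OpenCV has them; the pictures are not rectified), "camera_from_world" (4x4, takes a point from world to camera coordinates). Camera axes: x right, y up, looking along -z (the intrinsics and any distortion apply to the point x, -y, -z); pixel columns grow to the right and rows downward; lengths in mm; the calibration is good to about 2 mm. A picture is of the moment at which its call begins.
- sign_off(): hands the job in; it is judged then, once.
The state is a dict: "t": time; "joints": joint angles; "qd": joint speeds; "effort": joint torques, N m; "ee_pos": TCP position; "orientation": TCP orientation; "wrist_force": force on the tool from outside, world axes, zero at the start; "ft_torque": the same for the moment, N m; "grip_width": finger opening in mm; "finger_force": force on a finger pad.
Only numpy, scipy, OpenCV 4.12 (cv2) and the standard library are available. Lean on these libraries where they do the work, as an engineer would, in place of code of your own. Each camera call takes 0.05 s, during which the arm holds its last target. There are 200 camera calls.

## Working session

There is one attempt and no reset: what is moved stays moved. The work goes in short steps, Python scripts to look and compute and a shell command to move; the robot and the scene stay as the last step left them, time stands still between calls to the robot, and variables do not carry over. Pictures are saved under pics/ and viewed, at most 10 in all, crops included, and the job is handed in when it is done.

```bash
mkdir -p pics; cat > h.py <<'E'
from station import *
import numpy as np, cv2, pickle
def cap(n,tag):
    d=get_image(n); cv2.imwrite(f'pics/{tag}.png',d['pixels']); pickle.dump(d,open(f'{tag}.pkl','wb')); return d
def ld(tag): return pickle.load(open(f'{tag}.pkl','rb'))
def rays(d,uv):
    K=np.array([[d['fx'],0,d['cx']],[0,d['fy'],d['cy']],[0,0,1.]])
    p=cv2.undistortPoints(np.array(uv,float).reshape(-1,1,2),K,np.array(d['distortion'],float)).reshape(-1,2)
    T=np.array(d['camera_from_world']);R=T[:3,:3];o=-R.T@T[:3,3]
    return o,np.c_[p[:,0],-p[:,1],-np.ones(len(p))]@R   # unit depth
def plane(d,uv,z):
    o,r=rays(d,uv); return o+r*((z-o[2])/r[:,2])[:,None]
def depth(d,uv):
    o,r=rays(d,uv); uv=np.array(uv,int).reshape(-1,2); return o+r*d['z_map'][uv[:,1],uv[:,0]][:,None]
E
python3 - <<'E'
from h import *
for n in('scene','top'):
    d=cap(n,n+'0'); print(n,rays(d,[[256,192]]),(d['z_map']>0).mean())
a=np.hstack([cv2.imread('pics/scene0.png'),cv2.imread('pics/top0.png')])
E
```

```text
scene (array([236.64186998, 552.43660895, 796.59461803]), array([[ 0.35879835, -0.53740376, -0.76336833]])) 0.9960479736328125
top (array([ 374.15276688,   27.78810885, 1047.70495789]), array([[ 0.21877264, -0.00658864, -0.97585537]])) 0.9958648681640625
```

View pics/top0.png

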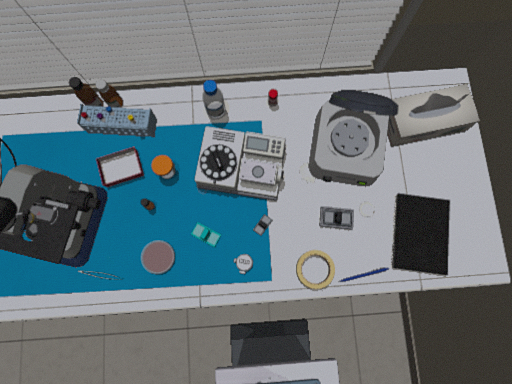

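View pics/scene0.png

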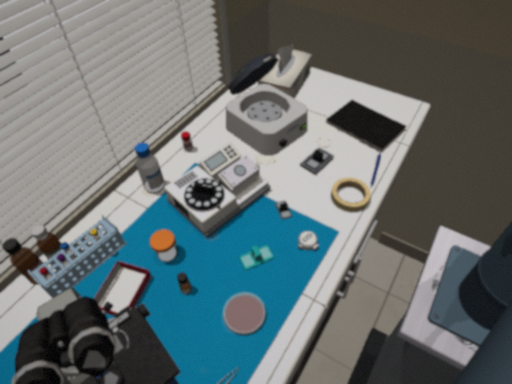

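The top view shows the photometer at about (240,162), with the wheel at (218,161) and the plate at (259,173). There are three slide-like things: a turquoise one at (206,234), a small dark one at (263,225), and a larger dark one lying in a grey tray at (337,217). The last fits: it isn't turquoise, it's the larger of the two dark ones, and it's in the dock. I'll confirm that in an enlarged crop.

```bash
python3 - <<'E'
from h import *
d=ld('top0'); im=d['pixels']
cv2.imwrite('pics/c1.png',cv2.resize(im[120:245,190:360],None,fx=4.7,fy=4.7,interpolation=cv2.INTER_CUBIC))
def p(n,uv): 
    for u,w in zip(uv,depth(d,uv)): print(n,u,w.round(1))
p('wheel',[(218,161),(205,185),(199,180),(230,185)])
p('plate',[(259,173),(250,178),(268,178),(247,172),(272,172),(259,165),(259,181)])
p('slide',[(337,217),(326,217),(349,217),(337,208),(337,226),(322,209),(353,226)])
p('table',[(290,240),(300,120),(263,225)])
s=sense();print(s['ee_pos'],s['orientation'],s['wrist_force'],s['grip_width'])
E
```

```text
wheel (218, 161) [674.5 114.1 108. ]
wheel (205, 185) [632.6 160.8  30. ]
wheel (199, 180) [638.4 171.5  66.2]
wheel (230, 185) [618.6  89.3  65.9]
plate (259, 173) [641.3   9.6  83. ]
plate (250, 178) [630.5  34.4  78.8]
plate (268, 178) [626.5 -13.2  80.9]
plate (247, 172) [646.1  41.2  84.2]
plate (272, 172) [640.9 -24.8  85.3]
plate (259, 165) [659.8   8.3  94.6]
plate (259, 181) [621.1  11.1  76.8]
slide (337, 217) [ 515.1 -192.6   38.9]
slide (326, 217) [ 521.3 -168.2   10.5]
slide (349, 217) [ 516.6 -232.2   10.4]
slide (337, 208) [ 544.2 -201.6   11.2]
slide (337, 226) [ 493.9 -195.6   11.5]
slide (322, 209) [ 544.8 -159.8    9.3]
slide (353, 226) [ 492.2 -243.5   -2.5]
table (290, 240) [ 4.661e+02 -6.350e+01 -1.000e-01]
table (300, 120) [ 8.177e+02 -1.252e+02  8.000e-01]
table (263, 225) [509.9   8.5  25.6]
[182.53494774 623.37067879 303.11197086] [-4.45788450e-01 -3.10970299e+00  2.43352554e-03] [ 0.12727559  0.04032148 -0.04984776] 85.42128864856352
```

View pics/c1.png

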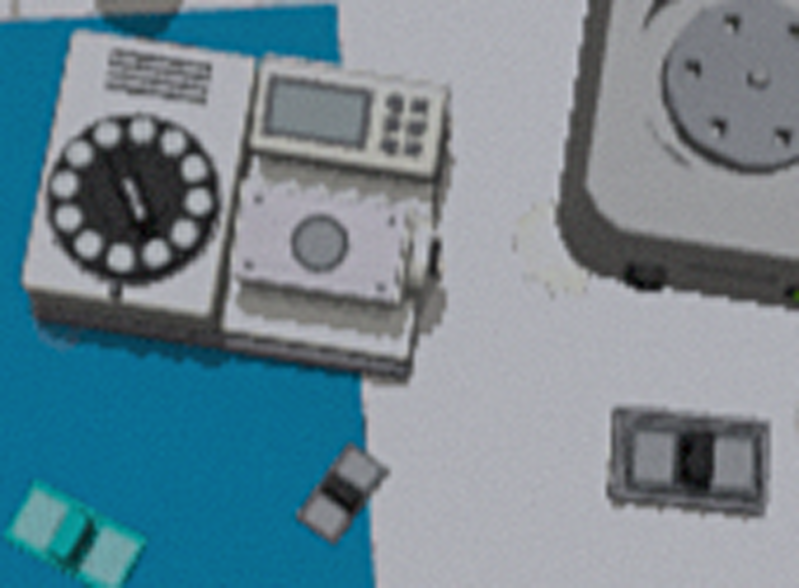

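The crop confirms it: the large dark slide lies in the grey tray at crop (690,460), and the smaller dark one is at (343,492). The wheel's index mark is at crop (117,290), and the white pointer line points down and to the right, about one station counterclockwise of it. Next I'll measure exactly.

```bash
cat > m.py <<'E'
from h import *
def cloud(d,x0,y0,x1,y1):
    v,u=np.mgrid[y0:y1,x0:x1]; uv=np.c_[u.ravel(),v.ravel()]
    return uv,depth(d,uv),d['pixels'][uv[:,1],uv[:,0]].astype(int)
def rect(p):
    r=cv2.minAreaRect(p[:,:2].astype(np.float32)); b=cv2.boxPoints(r); e=b[1]-b[0],b[2]-b[1]
    l=max(e,key=np.linalg.norm); return np.round(r[0],1),np.round(r[1],1),'long axis deg',round(np.degrees(np.arctan2(l[1],l[0]))%180,2)
E
python3 - <<'E'
from m import *
d=ld('top0')
uv,p,c=cloud(d,190,120,290,205); g=c.mean(1)
k=(abs(p[:,2]-66)<3)&(p[:,1]>55)&(c.min(1)>90); print('deck',k.sum(),rect(p[k]),np.median(p[k,2]))
k=(p[:,2]>98)&(p[:,1]>70); print('bar',k.sum(),rect(p[k]),p[k,2].max(),np.median(p[k,2]))
# disc: points 
k=(p[:,2]>69)&(p[:,2]<98)&(p[:,1]>62); print('disc',k.sum(),rect(p[k]),np.percentile(p[k,2],[10,50,90]))
# pointer white line
m=(p[:,2]>98)&(p[:,1]>70)&(g>110); print('white',uv[m].mean(0),p[m].mean(0),'bar mean',p[(p[:,2]>98)&(p[:,1]>70)].mean(0))
m=(g<60)&(abs(uv[:,0]-215)<3)&(abs(uv[:,1]-181.5)<3); print('index',uv[m].mean(0),plane(d,[uv[m].mean(0)],70))
# plate plane
q=(uv[:,0]>244)&(uv[:,0]<275)&(uv[:,1]>163)&(uv[:,1]<182)&(p[:,2]>60)
w=p[q]
k=np.linalg.norm(w[:,:2]-[640,9],axis=1)<20
for _ in range(6):
    A=np.c_[w[k][:,:2],np.ones(k.sum())];s=np.linalg.lstsq(A,w[k][:,2],rcond=None)[0]
    r=w[:,2]-np.c_[w[:,:2],np.ones(len(w))]@s;k=abs(r)<2.0
n=np.array([-s[0],-s[1],1]);n/=np.linalg.norm(n)
print('plate n',n,'tilt',np.arccos(n[2]),'azim deg',np.degrees(np.arctan2(n[1],n[0])),k.sum(),rect(w[k]),w[k].mean(0))
# window
m=(g<150)&(abs(uv[:,0]-258)<5)&(abs(uv[:,1]-172)<5); print('win',uv[m].mean(0),m.sum(),depth(d,[uv[m].mean(0).round()]))
o,r=rays(d,[uv[m].mean(0)]);t=(s[2]+s[:2]@o[:2]-o[2])/(r[0,2]-s[:2]@r[0,:2]);print('win on plane',o+t*r[0])
uv,p,c=cloud(d,310,195,365,240); 
k=(p[:,2]>28)&(p[:,2]<45);print('fin',rect(p[k]),p[k].mean(0))
k=(p[:,2]>5);print('dock',rect(p[k]))
k=(p[:,2]>3.5)&(c.mean(1)<140);print('dock2',rect(p[k]))
E
```

```text
deck 913 (array([703.7, 113.7]), array([111.6, 160.1]), 'long axis deg', np.float32(166.64)) 66.74475175376745
bar 85 (array([682.9, 117.2]), array([48.6, 12.6]), 'long axis deg', np.float32(17.99)) 112.47463495722423 107.9519090717331
disc 1142 (array([701.3, 108.3]), array([117.6, 153.8]), 'long axis deg', np.float32(166.36)) [69.76773533 80.09457062 83.20821429]
white [218.         161.83333333] [671.81106395 114.06571382 109.35594695] bar mean [682.83040195 117.35675895 107.64269226]
index [215.4 179.8] [[634.7123465  127.15314872  70.        ]]
plate n [-0.35818403  0.08337811  0.92992058] tilt 0.37659949185837716 azim deg 166.89604325014255 358 (array([642.2,   8.3]), array([77.3, 42.9]), 'long axis deg', np.float32(84.98)) [642.79706042   6.18256093  84.30159887]
win [258. 172.] 81 [[643.4849674   12.13716315  85.72970447]]
win on plane [643.91190396  12.11235378  84.2048129 ]
fin (array([ 518.3, -197.5]), array([13.3, 27.4]), 'long axis deg', np.float32(172.11)) [ 517.47223073 -197.23364047   38.04104978]
dock (array([481.6, -98.6]), array([108.1, 313.8]), 'long axis deg', np.float32(111.37))
dock2 (array([478.1, -99.2]), array([ 93.2, 314.7]), 'long axis deg', np.float32(112.82))
```

Measured against the sizes given:
- **Wheel bar:** 48.6 x 12.6 mm, top at about 107 mm, 30° from the mark.
- **Fin:** 27.4 x 13.3 mm, top at 38 mm.

Both match. I'll start the approach now and refine the photometer's yaw on the way.

```bash
python3 -m creep '{"series":[[10,-16,0,0,0,10,0],[21,-32,0,0,0,20,0],[21,-32,0,0,0,30,0],[21,-32,0,0,0,34,0],[21,-32,0,0,0,34,0],[21,-32,0,0,0,34,0],[21,-32,0,0,0,34,0],[21,-32,0,0,0,34,0]]}'
python3 - <<'E'
from m import *
d=cap('top','top1'); s=cap('scene','scene1')
def line(P):
    v=cv2.fitLine(P[:,:2].astype(np.float32),cv2.DIST_HUBER,0,.01,.01).ravel(); return round(np.degrees(np.arctan2(v[1],v[0]))%180,1),v[2:].round(1)
Z=d['z_map']
def zz(u,v): return depth(d,[(u,v)])[0]
# front lamp edge: last row on the deck per column
P=[];
for u in range(201,236):
    vs=[v for v in range(160,200) if abs(zz(u,v)[2]-66.5)<3]
    if vs: P.append(plane(d,[(u,max(vs)+.5)],66)[0])
P=np.array(P);print('lamp front',line(P),len(P))
# left lamp edge
P=[]
for v in range(135,185):
    us=[u for u in range(180,230) if abs(zz(u,v)[2]-66.5)<3]
    if us:P.append(plane(d,[(min(us)-.5,v)],66)[0])
print('lamp left',line(np.array(P)),len(P))
im=d['pixels'].astype(int).mean(2); print(im[172,240:282].astype(int)); print(im[155:192,252].astype(int)); print(Z[155:192,252].astype(int))
# window
m=((im[160:184,246:272]<150)*255).astype(np.uint8); n,l,st,ce=cv2.connectedComponentsWithStats(m);i=l[12,12];print('win px',ce[i]+[246,160],st[i])
E
```

```text
t: 1.1
ee_pos: [392.6, 303.7, 303.8]
orientation: [0.481, -3.104, -0.0]
wrist_force: [-0.8, 1.4, -1.4]
grip_width: 85.4
finger_force: 0.0
lamp front (np.float32(77.2), array([624.9, 125.4], dtype=float32)) 35
lamp left (np.float32(166.7), array([703.2, 170.2], dtype=float32)) 49
[165 176 177 176 176 178 175 177 179 175 179 169  97 115 132 133 131 132
 131 133 135 136 115  78 144 175 173 178 176 179 175 174 178 175 176 144
 150 101 174 185 188 113]
[109 117 130 164 179 162 166 177 178 173 172 178 180 151 115  93  89  97
 104 119 163 176 173 176 174 133  78  78 103 110 123 129 127 167 186 190
 184]
[1067 1061 1064 1066 1004 1003  995  995  994  991  996  999  998  997
  994  997  997  998 1001 1000 1002 1000 1000 1000 1002 1012 1047 1049
 1047 1048 1045 1045 1043 1044 1044 1041 1045]
win px [257.63846154 171.20769231] [  6   5  13  13 130]
```

```bash
cat > f.py <<'E'
from m import *
ex=np.array([np.cos(np.radians(-13)),np.sin(np.radians(-13)),0]); ey=np.array([-ex[1],ex[0],0])
def allp(d): 
    uv,p,c=cloud(d,0,0,512,384); k=(d['z_map'].ravel()>0); return uv[k],p[k],c[k]
def near(p,c,r): return np.linalg.norm(p[:,:2]-c,axis=1)<r
E
python3 - <<'E'
from f import *
for t in('top1','scene1'):
    d=ld(t); uv,p,c=allp(d); print(t)
    C=np.array([645,12.5,85]); k=near(p,C[:2],30)
    q=(p-C); a,b=q@ex,q@ey
    k=(abs(a)<22)&(abs(b)<42)&(np.hypot(a,b)>15)&(p[:,2]>60)
    a,b,z=a[k],b[k],p[k,2]; j=np.ones(len(a),bool)
    for _ in range(8):
        A=np.c_[a,b,np.ones(len(a))]; s=np.linalg.lstsq(A[j],z[j],rcond=None)[0]; r=z-A@s; j=abs(r)<max(2.5,1)
    print('slopes',s,'tilt',np.arctan(s[0]),'lat',np.arctan(s[1]),'n',j.sum(),len(j),'rms',r[j].std())
    z0=s[2]
    # ray-plane for window
    if t=='top1': w=[257.64,171.21]
    else:
        im=d['pixels'].astype(int).mean(2); K=near(p,C[:2],16)&(p[:,2]>70); box=uv[K]; x0,y0=box.min(0);x1,y1=box.max(0); m=((im[y0:y1+1,x0:x1+1]<np.percentile(im[y0:y1+1,x0:x1+1],45))*255).astype(np.uint8)
        n,l,st,ce=cv2.connectedComponentsWithStats(m);i=1+st[1:,4].argmax();w=ce[i]+[x0,y0];print(st[i],w)
    n=-(s[0]*ex+s[1]*ey);n[2]=1;n=np.array(n)
    P0=C.copy();P0[2]=z0;o,r_=rays(d,[w]);print('win',o+r_[0]*(n@(P0-o))/(n@r_[0]))
    k=near(p,[682,117],32)&(p[:,2]>100);print('bar',rect(p[k]),p[k].mean(0),p[k,2].max())
    k=near(p,[517.5,-197],25)&(p[:,2]>30);print('fin',k.sum(),rect(p[k]),p[k].mean(0))
    k=near(p,[517.5,-197],62)&(p[:,2]>4);print('dock',k.sum(),rect(p[k]))
    k=near(p,[400,-60],40);print('table',np.median(p[k,2]))
E
```

```text
top1
slopes [ 3.87001018e-01 -5.41507919e-03  8.48559742e+01] tilt 0.36925037759487866 lat -0.005415026265262812 n 371 468 rms 1.2596480557875964
win [645.88023623  12.92050011  85.14799751]
bar (array([682.5, 117.1]), array([46.6, 12.6]), 'long axis deg', np.float32(17.97)) [682.92938191 117.38528392 107.35152509] 112.01767982348576
fin 60 (array([ 517.8, -197.4]), array([13.8, 27.4]), 'long axis deg', np.float32(172.36)) [ 517.3830709  -197.46079027   37.92732549]
dock 669 (array([ 507. , -194.8]), array([91.8, 93. ]), 'long axis deg', np.float32(169.13))
table -0.05984298094847418
scene1
slopes [ 3.88226151e-01 -4.05305722e-02  8.52460541e+01] tilt 0.3703154841648453 lat -0.04050840044443809 n 61 67 rms 1.3265997549660966Traceback (most recent call last):
  File "<stdin>", line 15, in <module>
    return umr_minimum(a, axis, None, out, keepdims, initial, where)
ValueError: zero-size array to reduction operation minimum which has no identity
```

The yaw is -13°, confirmed by two deck edges and the plate's slope direction. The tilt is 0.37, the plate centre is (646,13,85), and the fin is at (517.6,-197.4) with yaw about -8°. Now for the wheel.

```bash
python3 -m creep '{"series":[[6,-4,0,0,0,0,0],[12,-8,0,0,0,0,0],[17,-11,0,0,0,0,0.3],[22,-14,0,0,0,0,0.3],[27,-17,-3,0,0,0,0.3],[29,-18.7,-6,0,0,0.4,0.3],[29,-18.7,-8,0,0,0.4,0.3],[29,-18.7,-10,0,0,0.4,0.3],[29,-18.7,-12,0,0,0.4,0.3],[29,-18.7,-13.5,0,0,0.4,0.3],[29,-18.7,-14.5,0,0,0.4,0.3],[29,-18.7,-14.5,0,0,0.4,0.3],[29,-18.7,-14.5,0,0,0.4,0.3]]}'
```

```text
t: 2.82
ee_pos: [683.1, 116.8, 159.7]
orientation: [-0.493, 3.101, 0.0]
wrist_force: [-0.4, 0.7, 0.4]
grip_width: 59.7
finger_force: 0.0
```

```bash
python3 -m creep '{"series":[[0,0,0,0,0,0,0.9],[0,0,0,0,0,0,0.9],[0,0,0,0,0,0,0.9],[0,0,0,0,0,0,0.9],[0,0,0,0,0,-5,0.9],[0,0,0,0,0,-10,0.9],[0,0,0,0,0,-15,0.9],[0,0,0,0,0,-20,0.9],[0,0,0,0,0,-25,0.9],[0,0,0,0,0,-29,0.9],[0,0,0,0,0,-31,0.9],[0,0,0,0,0,-31,0.9],[0,0,0,0,0,-31,0.9]]}'
```

```text
t: 4.45
ee_pos: [683.4, 116.3, 159.6]
orientation: [0.352, 3.12, -0.0]
wrist_force: [1.4, -4.2, 5.5]
grip_width: 11.8
finger_force: 60.7
```

```bash
python3 -m creep '{"series":[[0,0,0,0,0,0,0.3],[0,0,0,0,0,0,0.3],[0,0,0,0,0,0,0.3],[0,0,3,0,0,0,0.3],[0,0,7,0,0,0,0.3],[0,0,10,0,0,0,0.3],[-4,-7,10,0,0,5,0.3],[-6,-13,10,0,0,5,0.3],[-9,-19,10,0,0,5,0.3],[-12,-25,10,0,0,5,0.3],[-16.5,-31.4,10,0,0,5,0.3],[-16.5,-31.4,8,0,0,5,0.3],[-16.5,-31.4,8,0,0,5,0.3]]}'
python3 - <<'E'
from f import *
d=cap('top','top2'); uv,p,c=allp(d)
k=near(p,[682,117],32)&(p[:,2]>100);print('bar',rect(p[k]),p[k].mean(0))
s=cap('scene','scene2'); uv,p,c=allp(s)
for n,q in(('fin',near(p,[517.5,-197],25)&(p[:,2]>30)&(p[:,2]<45)),): print(n,q.sum(),rect(p[q]) if q.sum() else'')
cv2.imwrite('pics/c2.png',cv2.resize(np.hstack([d['pixels'][130:245,190:290],d['pixels'][170:285,290:390]]),None,fx=4,fy=4,interpolation=cv2.INTER_CUBIC))
E
```

```text
t: 6.08
ee_pos: [514.3, -200.6, 237.8]
orientation: [-0.227, -3.13, 0.001]
wrist_force: [-0.4, 0.8, 0.4]
grip_width: 59.2
finger_force: 0.0
bar (array([682.7, 118.6]), array([13.7, 46.3]), 'long axis deg', np.float32(167.16)) [683.19094521 117.97463708 106.89723425]
fin 49 (array([ 517.5, -201. ]), array([16. , 27.7]), 'long axis deg', np.float32(170.44))
```

View pics/c2.png

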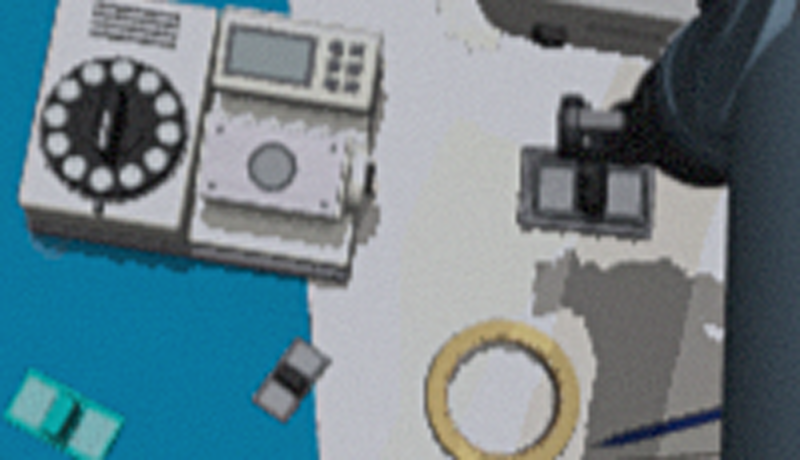

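The picture shows the wheel's pointer at the index mark: crop (107,130) towards (97,207), measured at 167.2° against 167°. The gripper is above the docked slide at (590,190). Now I'll descend on the fin.

```bash
python3 -m creep '{"series":[[0,0,-4,0,0,0,0.3],[0,0,-8,0,0,0,0.3],[0,0,-11,0,0,0,0.3],[0,0,-12,0,0,0,0.3],[0,0,-12,0,0,0,0.3],[0,0,-12,0,0,0,0.3]]}'
```

```text
t: 6.92
ee_pos: [518.7, -197.2, 120.2]
orientation: [0.216, 3.132, -0.001]
wrist_force: [0.5, -0.3, -0.1]
grip_width: 60.1
finger_force: 0.0
```

```bash
python3 -m creep '{"series":[[0,0,-2,0,0,0,0.3],[-0.1,0,-3.5,0,0,0,0.3],[-0.1,0,-3.5,0,0,0,0.3],[-0.1,0,-3.5,0,0,0,0.9],[-0.1,0,-3.5,0,0,0,0.9],[-0.1,0,-3.5,0,0,0,0.9],[-0.1,0,-3.5,0,0,0,0.9],[-0.1,0,-3.5,0,0,0,0.9]]}'
```

```text
t: 7.92
ee_pos: [517.1, -197.5, 84.5]
orientation: [0.217, 3.133, -0.001]
wrist_force: [-0.1, -0.4, 6.3]
grip_width: 12.9
finger_force: 59.1
```

```bash
python3 -m creep '{"series":[[0,0,2,0,0,0,0.9],[0,0,5,0,0,0,0.9],[0,0,10,0,0,0,0.9],[0,0,14,0,0,0,0.9],[0,0,16,0,0,0,0.9],[0,0,16,0,0,0,0.9],[0,0,16,0,0,0,0.9]]}'
cat > tgt.py <<'E'
from f import *
from scipy.spatial.transform import Rotation as R
s=sense(); P=np.array(s['ee_pos']); Q=R.from_rotvec(s['orientation'])
def goal(th=.37,yaw=-13,C=(645.9,12.9,85.1),L=79.5):
    y=np.radians(yaw);e1=np.array([np.cos(y),np.sin(y),0]);e2=np.array([-np.sin(y),np.cos(y),0])
    n=-np.sin(th)*e1+np.cos(th)*np.array([0,0,1]); 
    g=R.from_matrix(np.c_[-np.cross(e2,n),e2,-n]); return np.array(C)+n*L,g,n
E
python3 - <<'E'
from tgt import *
p,g,n=goal(); 
print(P,s['wrist_force'],s['grip_width'],'n',n)
print('shift cm',(p-P)/10,'above60',(p+60*n-P)/10,'turn deg',np.degrees((g*Q.inv()).as_rotvec()))
d=cap('scene','scene3'); cv2.imwrite('pics/s3.png',cv2.resize(d['pixels'][60:240,180:400],None,fx=3.6,fy=3.3,interpolation=cv2.INTER_CUBIC))
E
```

```text
t: 8.8
ee_pos: [515.9, -196.8, 243.3]
orientation: [-0.216, -3.133, -0.001]
wrist_force: [-0.7, -0.2, -0.6]
grip_width: 13.0
finger_force: 59.0
[ 515.93921149 -196.78921614  243.26599157] [-0.67632683 -0.18817762 -0.56068861] 13.011158364354506 n [-0.35234725  0.08134577  0.93232735]
shift cm [10.1949182  21.61562051 -8.40459676] above60 [ 8.08083469 22.10369514 -2.81063269] turn deg [ -3.88312752 -20.93182182  -5.04184385]
```

View pics/s3.png

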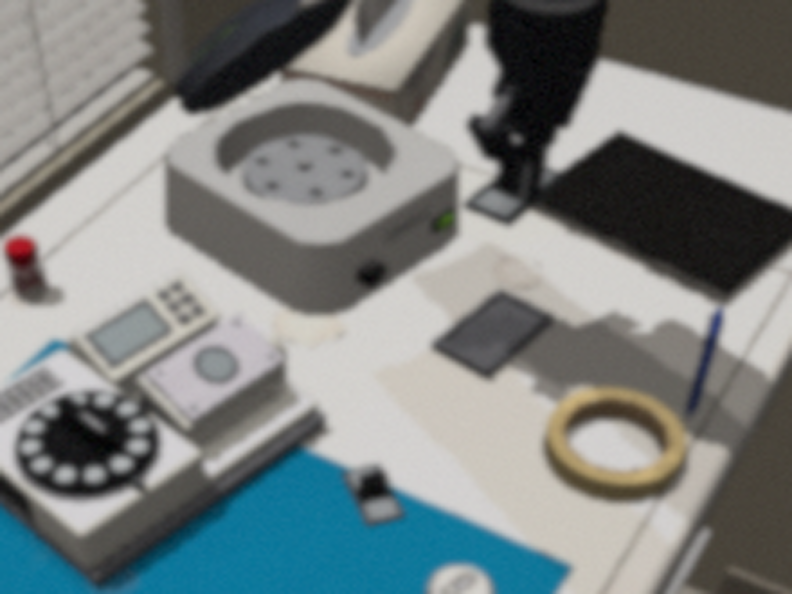

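The picture shows the slide held level by its fin at (505,200), the dock empty at (495,330), and the port plate clear at (215,370). Next I'll move over the plate and tilt.

```bash
python3 -m creep '{"series":[[2,4,0,0,0,-5,0.9],[3,8,0,-1,-6,-5,0.9],[4,12,0,-2,-12,-5,0.9],[6,17,0,-3,-17,-5,0.9],[8,22,0,-3.9,-20.9,-5,0.9],[8,22.1,-2.8,-3.9,-20.9,-5,0.9],[8,22.1,-2.8,-3.9,-20.9,-5,0.9],[8,22.1,-2.8,-3.9,-20.9,-5,0.9],[8,22.1,-2.8,-3.9,-20.9,-5,0.9]]}'
cat > see.py <<'E'
from tgt import *
import sys
tag=sys.argv[1]
p,g,n=goal(); print(s['ee_pos'],s['wrist_force'],'left mm',p-P,'along n',n@(p-P),'turn deg',np.degrees((g*Q.inv()).as_rotvec()).round(2))
tz=Q.apply([0,0,1]);U=P+79.5*tz; print('slide underside pred',U)
out=[]
for c in('top','scene'):
    d=cap(c,c+tag); uv,q,col=allp(d)
    D=q-U; a=Q.apply(D,inverse=True); # tool frame about underside centre; back face at z=-5
    k=(abs(a[:,0])<30)&(abs(a[:,1])<48)&(a[:,2]>-9)&(a[:,2]<1)
    k2=k&(abs(a[:,1])>12)
    if k2.sum()>10:
        s3=np.linalg.lstsq(np.c_[a[k2][:,:2],np.ones(k2.sum())],a[k2][:,2],rcond=None)[0]
        print(c,k2.sum(),'slide plane in tool',s3,'extent x',np.percentile(a[k2,0],[1,99]),'y',np.percentile(a[k2,1],[1,99]),rect(a[k2]))
    x,y=np.clip(uv[k].mean(0).astype(int) if k.sum() else [258,172],60,330)
    out.append(cv2.resize(d['pixels'][y-50:y+50,x-50:x+50],(400,400),interpolation=cv2.INTER_CUBIC))
cv2.imwrite(f'pics/v{tag}.png',np.hstack(out))
E
python3 see.py 4
```

```text
t: 9.98
ee_pos: [597.0, 22.3, 216.7]
orientation: [0.317, 2.753, -0.06]
wrist_force: [-1.0, 0.1, -2.0]
grip_width: 13.0
finger_force: 59.1
[597.04543139  22.29460001 216.73829027] [-0.96495522  0.12674598 -1.99547492] left mm [ 20.84296209  -2.92761108 -57.51826629] along n -61.207961733613246 turn deg [0.05 0.11 0.13]
slide underside pred [625.1863422   15.69703112 142.6787789 ]
top 41 slide plane in tool [-1.07907655e-02  1.63618678e-03 -6.61445723e+00] extent x [-21.78300298  -6.40463873] y [-35.27882383  39.77619228] (array([-18.5,   2. ]), array([14.7, 75.7]), 'long axis deg', np.float32(97.96))
scene 204 slide plane in tool [ 1.39375885e-03 -3.99162037e-03 -6.21029089e+00] extent x [-21.13556947  18.27507111] y [-37.55228244  38.45884721] (array([-1.3,  0.4]), array([78. , 40.4]), 'long axis deg', np.float32(89.91))
```

View pics/v4.png

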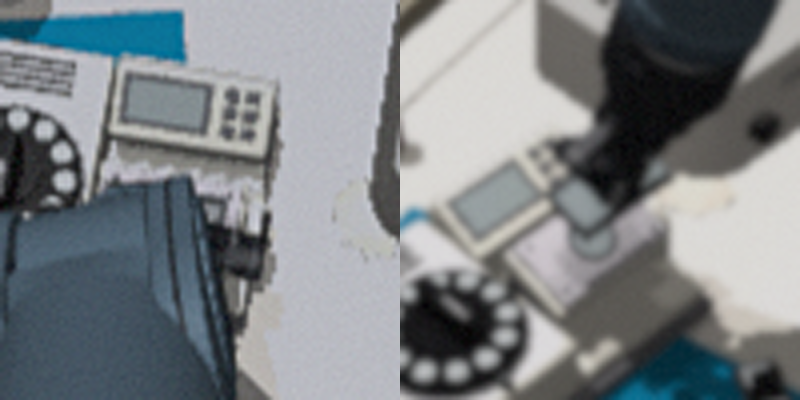

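The picture shows the slide tilted parallel over the plate: in the right half the slide is at (585,205) and the window at (593,240). It sits straight in the grip, centred within 1.5 mm. Now I'll descend along the normal.

```bash
python3 -m creep '{"series":[[0.6,0,-1.5,0.05,0.1,0.1,0.9],[1.2,-0.1,-3.2,0.05,0.1,0.1,0.9],[1.7,-0.2,-4.7,0.05,0.1,0.1,0.9],[1.7,-0.2,-4.7,0.05,0.1,0.1,0.9],[1.7,-0.2,-4.7,0.05,0.1,0.1,0.9],[1.7,-0.2,-4.7,0.05,0.1,0.1,0.9]]}'; python3 see.py 5
```

```text
t: 10.82
ee_pos: [613.8, 21.9, 169.4]
orientation: [0.311, 2.756, -0.058]
wrist_force: [0.3, 0.5, -0.2]
grip_width: 12.8
finger_force: 59.1
[613.84910443  21.85656471 169.42359562] [ 0.26289467  0.51024598 -0.21663288] left mm [  4.03928905  -2.48957578 -10.20357164] along n -11.138817727582778 turn deg [-0.   -0.01 -0.12]
slide underside pred [641.86675268  15.45134874  95.30049129]
top 27 slide plane in tool [-3.83187339e-03 -9.94225890e-03 -6.72046867e+00] extent x [-21.68076095  -8.00756244] y [-35.46296876  36.92255555] (array([-19.3,   1. ]), array([13.1, 73.3]), 'long axis deg', np.float32(98.2))
scene 177 slide plane in tool [ 1.17973595e-02 -6.16024353e-04 -6.04168246e+00] extent x [-20.69433449  18.20349028] y [-36.95607621  38.73263678] (array([-1.8,  0.8]), array([76.1, 39.8]), 'long axis deg', np.float32(89.45))
```

View pics/v5.png

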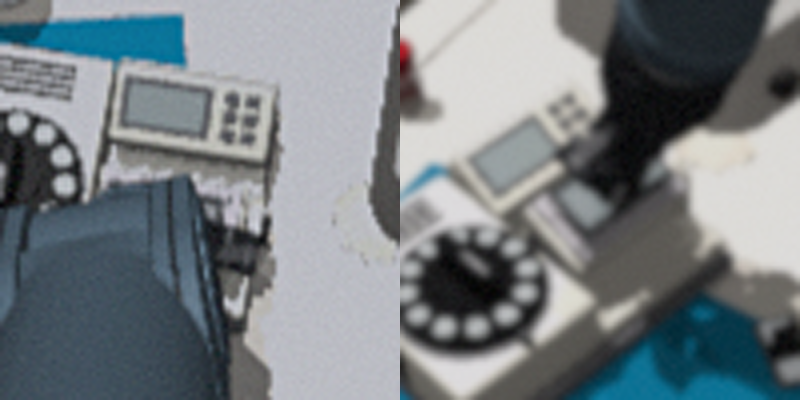

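```bash
python3 -m creep '{"series":[[0.14,-0.1,-0.4,0,0,0,0.9],[0.28,-0.2,-0.75,0,0,0,0.9],[0.28,-0.2,-0.75,0,0,0,0.9],[0.28,-0.2,-0.75,0,0,0,0.9]]}'; python3 -m creep '{"series":[[0.07,-0.02,-0.19,0,0,0,0.9],[0.07,-0.02,-0.19,0,0,0,0.9],[0.07,-0.02,-0.19,0,0,0,0.9]]}'
```

```text
t: 11.42
ee_pos: [616.4, 19.7, 161.3]
orientation: [0.311, 2.757, -0.059]
wrist_force: [-0.0, -0.8, -1.1]
grip_width: 12.9
finger_force: 59.1
t: 11.8
ee_pos: [617.1, 19.6, 159.5]
orientation: [0.311, 2.757, -0.059]
wrist_force: [-0.2, 0.5, -1.4]
grip_width: 13.1
finger_force: 59.1
```

```bash
python3 -m creep '{"series":[[0.07,-0.02,-0.19,0,0,0,0.9],[0.07,-0.02,-0.19,0,0,0,0.9],[0.07,-0.02,-0.19,0,0,0,0.9]]}'; python3 -m creep '{"series":[[0.035,-0.01,-0.095,0,0,0,0.9],[0.035,-0.01,-0.095,0,0,0,0.9],[0.035,-0.01,-0.095,0,0,0,0.9]]}'; python3 -c "
from station import *
s=sense();print(s['wrist_force'],s['ft_torque'])"
```

```text
t: 12.18
ee_pos: [617.8, 19.4, 157.5]
orientation: [0.311, 2.757, -0.059]
wrist_force: [0.2, -0.3, -1.2]
grip_width: 13.1
finger_force: 59.1
t: 12.55
ee_pos: [618.2, 19.3, 156.7]
orientation: [0.311, 2.757, -0.058]
wrist_force: [-1.2, 0.9, 1.6]
grip_width: 13.0
finger_force: 59.4
[-1.17922737  0.85941589  1.57393269] [ 0.0851323   0.54005949 -0.09601222]
```

```bash
python3 -m creep '{"series":[[0.035,-0.01,-0.095,0,0,0,0.9],[0.035,-0.01,-0.095,0,0,0,0.9],[0.035,-0.01,-0.095,0,0,0,0.9]]}'; python3 -c "
from station import *
s=sense();print(s['wrist_force'],s['ft_torque'])";  python3 -m creep '{"series":[[0.035,-0.01,-0.095,0,0,0,0.9],[0.035,-0.01,-0.095,0,0,0,0.9],[0.035,-0.01,-0.095,0,0,0,0.9]]}';python3 -c "
from station import *
s=sense();print(s['wrist_force'],s['ft_torque'])"
```

```text
t: 12.92
ee_pos: [618.6, 19.3, 155.8]
orientation: [0.311, 2.757, -0.058]
wrist_force: [-2.2, 0.1, 2.4]
grip_width: 12.8
finger_force: 59.6
[-2.21242256  0.10776538  2.42679843] [0.04949092 0.5885268  0.01076813]
t: 13.3
ee_pos: [618.9, 19.2, 154.8]
orientation: [0.311, 2.757, -0.058]
wrist_force: [-3.1, 1.5, 4.1]
grip_width: 12.8
finger_force: 59.9
[-3.10553715  1.54912684  4.05510224] [ 0.10416733  0.70923236 -0.01554183]
```

The force rises as the spring should, about 6 N along the normal after roughly 2 mm of travel. I'll press about 1 mm further and check.

```bash
python3 -m creep '{"series":[[0.035,-0.01,-0.1,0,0,0,0.9],[0.035,-0.01,-0.1,0,0,0,0.9],[0.035,-0.01,-0.1,0,0,0,0.9],[0.035,-0.01,-0.1,0,0,0,0.9]]}';python3 see.py 6; python3 - <<'E'
from h import *
a,b=ld('top6'),ld('scene6')
cv2.imwrite('pics/z6.png',np.hstack([cv2.resize(a['pixels'][140:200,225:285],(400,400),interpolation=3),cv2.resize(b['pixels'][145:205,205:265],(400,400),interpolation=3)]))
E
```

```text
t: 13.8
ee_pos: [619.3, 19.1, 153.8]
orientation: [0.311, 2.757, -0.058]
wrist_force: [-3.1, 1.0, 5.0]
grip_width: 13.1
finger_force: 60.1
[619.29900027  19.0710623  153.84826689] [-3.05166378  1.01728092  5.04995703] left mm [-1.41060679  0.29592663  5.37175709] along n 5.529331832593672 turn deg [ 0.   -0.04 -0.12]
slide underside pred [647.26690341  12.66033057  79.7068553 ]
top 95 slide plane in tool [-0.08370501  0.00783461 -4.67930109] extent x [-27.44230456  -5.92282815] y [-45.52026029  45.23541827] (array([-16.3,  -0.6]), array([21.8, 93.4]), 'long axis deg', np.float32(91.23))
scene 286 slide plane in tool [ 0.02566779  0.00662276 -4.219233  ] extent x [-26.58522454  24.59814759] y [-45.26685508  44.16895037] (array([-0.9, -1.2]), array([52. , 92.1]), 'long axis deg', np.float32(90.57))
```

View pics/z6.png

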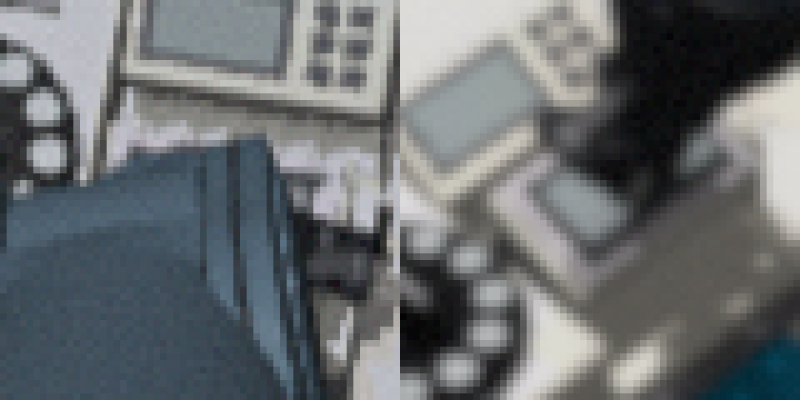

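Plate and slide outlines agree within about 2 mm. The slide is dark at (600,230) inside an even aluminium rim. I'll do a final flushness check comparing the plane slopes.

```bash
python3 - <<'E'
from tgt import *
def fit(a,k,nm):
    for _ in range(5):
        A=np.c_[a[:,:2],np.ones(len(a))];c=np.linalg.lstsq(A[k],a[k][:,2],rcond=None)[0];r=a[:,2]-A@c;k=k&(abs(r)<2)
    print(nm,k.sum(),c.round(4),r[k].std())
for t in('scene0','top0','scene6'):
    d=ld(t);uv,q,col=allp(d);U=P+79.5*Q.apply([0,0,1]);a=Q.apply(q-U,inverse=True)
    x,y,z=a.T
    if t!='scene6': fit(a,(abs(x)<25)&(abs(y)<45)&(np.hypot(x,y)>15)&(z>-8)&(z<5),t+' plate free')
    else:
        fit(a,(abs(x)<17)&(abs(y)<35)&(abs(y)>12)&(abs(z+4)<4),'slide back')
        fit(a,((abs(x)>21.5)|(abs(y)>40))&(abs(x)<26)&(abs(y)<46)&(abs(z)<6),'rim')
s=sense();print(s['qd'],s['wrist_force'],s['ft_torque'])
E
```

```text
scene0 plate free 377 [ 0.0084  0.0117 -4.6651] 0.9548384645847261
top0 plate free 386 [-4.800e-03  2.900e-03 -5.218e+00] 1.0805560144044453
slide back 92 [ 2.460e-02  5.700e-03 -6.387e+00] 0.8525001897534443
rim 85 [ 0.0382  0.023  -0.9683] 0.9132481770496524
[ 0.00045617 -0.00057788  0.00189491  0.00195367  0.00247257  0.00078196
  0.00038496] [-2.40497423  1.20599521  5.6612629 ] [ 0.1319702   0.71807703 -0.01127223]
```

```bash
python3 -c "
from station import *
print(sign_off())"
```

```text
the job is handed in; nothing more can be done
None
```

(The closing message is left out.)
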